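# Set up the seasoning stand from the lidded box

### The arm

A 6-joint arm with a two-finger parallel gripper is mounted at the origin on the work surface. World frame = base frame: x ahead of the robot, y to its left, z up, the work surface at z = 0. Lengths are in m, angles in rad, forces in N, time in s.
With the tool pointing down it reaches from about 0.35 to 0.85 m from the base axis. Payload 8.1 kg.
Tool frame: the origin (TCP) lies midway between the tips of the shut fingers; the grasp point (between the pads) lies 19 mm behind it (env.grip_depth is the distance from the TCP to the grasp point, in m); z points along the fingers, y is the direction in which the jaws open and shut (so a half turn about z gives the same grasp; the last joint's range is limited). The gripper opens to 93 mm and grips with 3 to 60 N. Pads are 15 mm wide; open, the fingers measure 128 mm over their backs; the gripper's body (75 mm by 188 mm) begins 65 mm behind the grasp point.
Start: joints at [-1.291, 0.13, 1.488, -0, 1.523, -0.085], TCP at [0.214, -0.561, 0.219] pointing down, gripper open.
Joint ranges: [-2.96, 2.96], [-0.89, 2.26], [0.02, 2.5], [-1.34, 4.48], [0, 2.73], [-2.66, 2.66]. Speed limits (rad/s): [2.39, 2.39, 2.79, 3.14, 3.14, 3.14].

### API

Orientations are given as a rotation vector (axis times angle).
In Python, from station import telemetry, eyes, workorder, env gives the robot as it stands.
- The arm moves only by the tool move_arm, never from a script. Its argument "rows" is a list that holds one entry, the list of rows, each a list of 6 numbers: the shift along the world's x, y, z in mm, then the turn, a rotation vector about the world's x, y, z in rad. In form: [[[dx, dy, dz, wx, wy, wz], ...]]. A call has 1 to 20 rows; each row is the pose to reach, as a shift and turn from the pose measured when the call began; what a row does not reach only later rows make up. A row lasts 1/10 s, in which the tool goes at most 50 mm and 8.59 degrees, less where a joint would pass 70% of its speed; a pose out of reach is approached as far as the arm can. A call with a gripper value outside its range is refused whole. "grip" is the finger opening in mm, from 0 to 93, set as the call begins (left out, the last holds). The fingers move at their own pace and stop on an object; "newtons" is the grip in N (left out, the last holds). Time passes only in rows, so rows that repeat a pose let the fingers close. It gives the time, the measured TCP pose, the force and the opening at its end, in the units of the state.
- telemetry.state(): the state, without advancing time (a new reading comes with each control period).
- eyes.snapshot(name): name is "side" or "top" or "wrist"; returns (picture, depth): 400x640x3 uint8, red, green, blue; 400x640 float32, m along the optical axis (not along the pixel's ray), 0 where there is no reading.
- eyes.calibration(name): a dict with "mtx" (3x3 intrinsics, pixels), "R" (3x3) and "t" (3): a world point X has camera coordinates R X + t; the wrist camera has in their place "hand_eye" (4x4, takes a point from camera to tool coordinates, whose origin is the TCP and whose axes are the flange's). Camera axes: x right, y down, z forward; pixel columns grow to the right and rows downward; lengths in m; the calibration is good to about 2 mm. A picture is of the moment at which its call begins: read the wrist's pose just before it. calibration takes no time and is no camera call.
- workorder.sign_off(): hands the job in, once; it reports no verdict.
The state is a dict: "clock": time; "q": joint angles; "joint_vel": joint speeds; "effort": joint torques, N m; "tcp_pos": TCP position; "orientation": TCP orientation; "contact_force": force on the tool from outside, world axes, zero at the start; "moment": the same for the moment, N m; "gripper_width": opening from 0.0 (shut) to 1.0 (fully open).
Only numpy, scipy, OpenCV 4.12 (cv2) and the standard library are available. Lean on these libraries where they do the work, as an engineer would, in place of code of your own. Each camera call takes 0.05 s, during which the arm holds its last target. There are 200 camera calls.

### The job

Set up the seasoning stand: open the hinged lid of the metal box right over so that it stays open by itself, take out the tray and lower it gently onto the four-post stand so that every corner hole drops over its own pin and the tray sits flat and fully home. Then take the tall shaker out of the box and stand it upright on the tray, gently; leave the short shaker standing in the box with the lid open, and do not disturb the other things on the table.

Things in the scene. Friction and masses are not known exactly. Their poses are not given: they have to be found in the camera images.
- box: Open steel box, fixed, 150 (x) by 270 (y) by 85 mm high, walls and floor 4 (all sizes in mm). Origin: centre of its underside, front towards -x. The tray lies flat on its floor on the +y side; the tall and the short shaker stand in the -y part (80 off the middle), one near the front, one near the hinge, either way round. It stands left or right of the robot's centre line, the stand on the other side
- lid (a joint): Lid of the box, angle in rad: 0 closed, grows as it opens, end stop at 2.0. The lid is a plain 0.3 kg steel plate, 150 by 270, 5 thick, on a free hinge: it balances near 1.5 rad, falls shut below that and falls open to the stop above it. Open at the stop its top edge stands 225 above the table
- lid_hinge (a point): Middle of the hinge line: the far (+x) top rim of the box, at the lid's underside, 85.5 above the table. The hinge line runs along the box's y; the frame turns with the lid
- lid_handle (a point): Middle of the lid's handle: a round bar of 10 diameter, 80 long, parallel to the hinge, standing 35 above the lid's top face on an upright at each end (70 free between them, gap of 30 under the bar). When closed it lies 135 to the front of the hinge line (15 from the lid's front edge) and 125.5 above the table. The round bar can turn between the fingers as the lid swings
- stand: Stand fixed to the table: aluminium base plate 130 (x) by 160 (y) by 12 thick with four upright posts at x = +-42, y = +-57. Each post is 14 in diameter up to 95 above the table, then steps in to a pin of 8 diameter, 30 tall, tapering over its top 12. Origin: centre of the base's underside, z up
- stand_seat (a point): Point in the middle of the four posts at the height of their shoulders (95 above the table), where the centre of the tray's underside belongs; axes as the stand
- tray: Aluminium tray, 110 (x) by 140 (y), 0.2 to 0.4 kg: plate 5 thick with a rim 6 higher, four through holes of 12 diameter at x = +-42, y = +-57. In the middle it has an upright hoop handle. Origin: centre of its underside, z up. It fits the stand either way round (turned by half a turn)
- tray_handle (a point): Middle of the tray handle's top bar: round, 9 in diameter, 48 long along the tray's x, 60 above the tray's underside, on an upright at each end (39 free between them)
- shaker: The tall steel shaker: round, 40 in diameter, 75 high, 0.1 to 0.23 kg, shoulder narrowing over its top 14. Origin: centre of its underside, z up. On the tray there is room for it on either side of the handle, about 38 from the middle along the tray's y
- jar: The short steel shaker that stays in the box: round, 40 in diameter, 48 high. Origin: centre of its underside, z up
- tub: Small amber glass jar with a white cap, 38 in diameter, 55 high, standing on the stand's base between the posts; origin: centre of its underside. Bystander
- bottle: Amber glass sauce bottle, 52 in diameter, 150 high, standing between the box and the stand; origin: centre of its underside. Bystander
- can: Aluminium can, 66 in diameter, 100 high, behind; origin: centre of its underside. Bystander
- bowl: Steel bowl, 110 across, 45 high, behind; origin: centre of its underside. Bystander
- spatula: Spatula, 260 long, lying at the robot's right. Bystander
- brush: Basting brush, 220 long, lying at the robot's left. Bystander
Not all that is in view belongs to the job. Leave any black look-alike of the stand alone.

How it is judged:
By the outcome, as a careful person would: the job done as asked, in the order asked, and still so for the second after the job is handed in, with the robot touching nothing.
It also fails if it takes over 72 s, if anything falls off the work surface, if the arm or the gripper's body presses on something with over 40 N, if the wrist force passes 120 N, or if a joint passes its speed limit or range.

## Working session

There is one attempt and no reset: what is moved stays moved. The work goes in short steps, Python scripts to look and compute and a tool call to move; the robot and the scene stay as the last step left them, time stands still between calls to the robot, and variables do not carry over. Pictures are saved under pics/ and viewed, on a budget of 10 in all, crops included, one or two more only if the job needs it, and the job is handed in when it is done.

Besides the shell and the picture viewer there is one more tool, called after "Call:" as name(argument=value, ...) on one line, values as JSON. move_arm: Moves the arm, as the interface text tells. Its arguments: {"type":"object","properties":{"rows":{"type":"array","items":{"type":"array","items":{"type":"array","items":{"type":"number"}}}},"grip":{"type":"number"},"newtons":{"type":"number"}},"required":["rows"]}

```bash
ls; mkdir -p pics; cat > h.py <<'E'
import numpy as np, cv2
from station import telemetry, eyes, workorder, env
from scipy.spatial.transform import Rotation as Ro
def cam(n):
    c=eyes.calibration(n); K=np.array(c["mtx"])
    if n=="wrist":
        s=telemetry.state(); H=np.array(c["hand_eye"]); T=np.eye(4)
        T[:3,:3]=Ro.from_rotvec(s["orientation"]).as_matrix(); T[:3,3]=s["tcp_pos"]
        return K,T@H
    T=np.eye(4);T[:3,:3]=c["R"];T[:3,3]=np.ravel(c["t"])
    return K,np.linalg.inv(T)
def snap(n,f=None):
    K,T=cam(n); p,d=eyes.snapshot(n)
    if f: cv2.imwrite("pics/"+f+".png",p[:,:,::-1]); np.savez("pics/"+f,p=p,d=d,K=K,T=T)
    return p,d,K,T
def load(f):
    z=np.load("pics/"+f+".npz"); return z["p"],z["d"],z["K"],z["T"]
def plane(K,T,u,v,z):
    r=T[:3,:3]@np.linalg.solve(K,[u,v,1.]); o=T[:3,3]; return o+r*(z-o[2])/r[2]
def cloud(d,K,T):
    v,u=np.indices(d.shape); P=np.stack([(u-K[0,2])/K[0,0]*d,(v-K[1,2])/K[1,1]*d,d],-1)
    W=P@T[:3,:3].T+T[:3,3]; W[d<=0]=np.nan; return W
def st():
    s=telemetry.state(); print("t",round(s["clock"],2),"tcp",np.round(s["tcp_pos"],4),"rv",np.round(s["orientation"],3),"q",np.round(s["q"],3),"F",np.round(s["contact_force"],1),"w",round(s["gripper_width"]*93,1)); return s
E
python3 - <<'E'
from h import *
st()
p,*_=snap("top","top0"); q,*_=snap("side","side0")
for n in("top","side"):
    K,T=cam(n);print(n,np.round(K,1).tolist(),np.round(T,3).tolist())
E
```

```text
pics
t 0.0 tcp [ 0.2139 -0.56    0.2176] rv [-3.088 -0.57   0.   ] q [-1.291  0.131  1.489 -0.     1.523 -0.085] F [-0.1  0.5 -0.5] w 93.0
top [[425.6, 0.0, 318.2], [0.0, 425.6, 196.9], [0.0, 0.0, 1.0]] [[-0.017, -0.999, 0.044, 0.443], [-1.0, 0.016, -0.021, 0.013], [0.02, -0.044, -0.999, 1.515], [0.0, 0.0, 0.0, 1.0]]
side [[457.7, 0.0, 314.4], [0.0, 457.7, 200.1], [0.0, 0.0, 1.0]] [[-0.876, -0.266, 0.402, -0.072], [-0.482, 0.497, -0.721, 1.067], [-0.008, -0.826, -0.564, 0.939], [0.0, 0.0, 0.0, 1.0]]
```

View pics/top0.png

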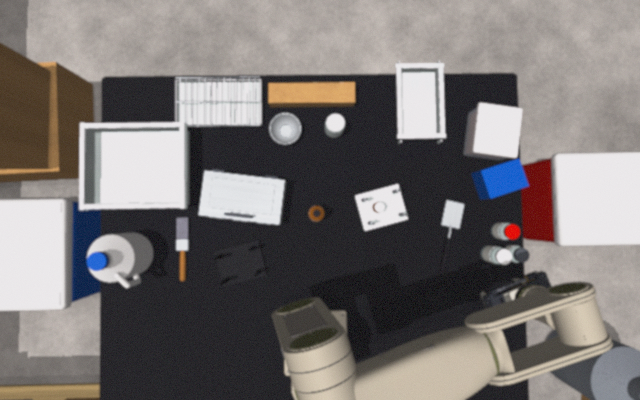

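View pics/side0.png

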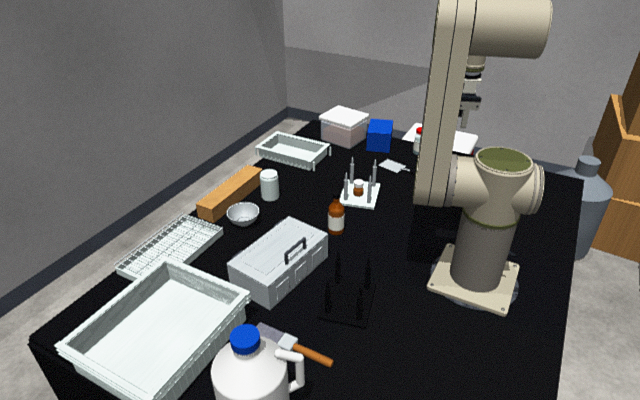

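The box is the closed grey one with a handle bar at top (242,197). The other pale containers, at (135,165), (420,100) and (220,100), have no lid handle. The stand is the white plate with four posts at (382,207), holding the amber tub. The black look-alike at (240,264) stays alone. The bottle is at (317,213).

```bash
python3 - <<'E'
from h import *
p,d,K,T=load("top0"); W=cloud(d,K,T)
def rect(m,z,nm):
    m=cv2.morphologyEx(m.astype(np.uint8),cv2.MORPH_OPEN,np.ones((3,3)))
    n,l,s,c=cv2.connectedComponentsWithStats(m)
    i=1+np.argmax(s[1:,4]); vu=np.argwhere(l==i)
    P=np.array([plane(K,T,u,v,z)[:2] for v,u in vu])*1000
    print(nm,s[i],[np.round(x,1) for x in cv2.minAreaRect(P.astype(np.float32))])
roi=np.zeros(d.shape,bool); roi[165:230,190:295]=1
br=p.min(2)>110
rect(roi&br&(W[...,2]>0.07),0.0905,"lid")
roi[:]=0; roi[175:240,345:420]=1
rect(roi&br,0.012,"stand")
# handle pts
R=np.zeros(d.shape,bool); R[165:230,190:295]=1
h=R&(W[...,2]>0.11); print(h.sum(),np.nanmean(W[h],0),np.nanmin(W[h],0),np.nanmax(W[h],0))
print("lidz",np.nanmedian(W[R&(W[...,2]>.07)&(W[...,2]<.11)][:,2]))
R[:]=0;R[175:240,345:420]=1
h=R&(W[...,2]>0.08)
n,l,s,c=cv2.connectedComponentsWithStats(h.astype(np.uint8))
for i in range(1,n): print(s[i],np.round(np.nanmedian(W[l==i],0),4))
q,dd,K,T=load("side0")
big=cv2.resize(p[160:290,180:430],None,fx=3,fy=3,interpolation=cv2.INTER_CUBIC)
cv2.imwrite("pics/crop1.png",big[:,:,::-1])
E
```

```text
lid [ 199  170   86   54 3619] [array([511.4, 238.3]), array([270.9, 152.1]), np.float64(82.2)]
stand [ 355  184   53   47 1777] [array([ 470. , -240.1]), array([135.7, 166.3]), np.float64(14.1)]
86 [0.4507284  0.24653819 0.12841578] [0.44205175 0.20375289 0.1197321 ] [0.45964918 0.29114046 0.13410593]
lidz 0.090518417928384
[396 188   5   4  18] [ 0.5247 -0.2833  0.0932]
[364 197   4   4  15] [ 0.498  -0.1736  0.095 ]
[403 212   5   4  17] [ 0.4435 -0.3042  0.0963]
[370 221   5   4  17] [ 0.4158 -0.1937  0.0962]
```

View pics/crop1.png

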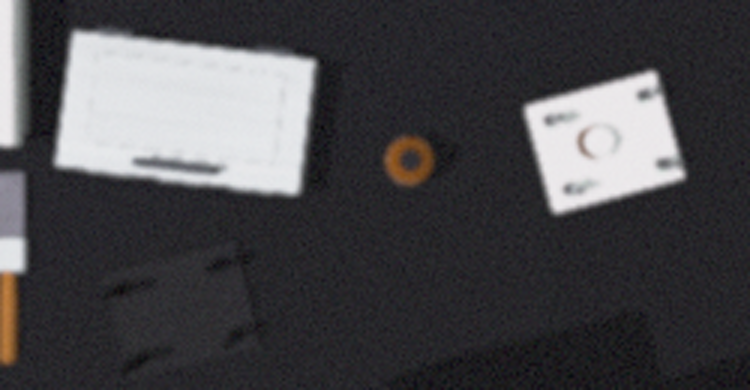

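Call:
move_arm(rows=[[[30,40,90,0,0,0],[60,80,130,0,0,0],[90,120,162,0,0,0],[120,160,162,0,0,0],[150,200,162,0,0,0],[180,240,162,0,0,0],[200,270,162,0,0,0],[216,300,162,0,0,0],[216,320,162,0,0,0],[216,320,162,0,0,0],[216,320,162,0,0,0],[216,320,162,0,0,0],[216,320,162,0,0,0]]])

```text
clock: 1.4
tcp_pos: [0.4293, -0.2413, 0.3793]
orientation: [-3.088, -0.566, 0.001]
contact_force: [0.3, -0.1, -0.3]
gripper_width: 0.999
```

```bash
python3 - <<'E'
from h import *
st(); print(np.round(eyes.calibration("wrist")["hand_eye"],3).tolist(), np.round(eyes.calibration("wrist")["mtx"],1).tolist(),env.grip_depth)
p,d,K,T=snap("wrist","w0")
W=cloud(d,K,T)
h=(W[...,2]>0.1)&(W[...,2]<.15)
n,l,s,c=cv2.connectedComponentsWithStats(h.astype(np.uint8))
for i in range(1,n):
    if s[i,4]>15: print(s[i],np.round(np.nanmedian(W[l==i],0),4),np.nanmax(W[l==i][:,2]))
E
```

```text
t 1.4 tcp [ 0.4293 -0.2413  0.3793] rv [-3.088e+00 -5.660e-01  1.000e-03] q [-6.170e-01 -1.670e-01  1.492e+00  1.000e-03  1.818e+00  5.920e-01] F [ 0.3 -0.1 -0.3] w 92.9
[[0.0, -0.968, -0.249, 0.068], [1.0, 0.001, -0.0, 0.0], [0.001, -0.249, 0.968, -0.167], [0.0, 0.0, 0.0, 1.0]] [[314.5, 0.0, 320.8], [0.0, 314.5, 204.2], [0.0, 0.0, 1.0]] 0.0188
[ 586   25   54  111 3058] [ 0.6679 -0.5545  0.1195] 0.12272552635832862
[ 0 37  4  8 24] [0.4428 0.2035 0.1027] 0.10524124430006021
[146  80  37  35 814] [ 0.4533 -0.0188  0.1107] 0.1499928034846444
[290 107   6   7  30] [ 0.4956 -0.1768  0.1175] 0.12355210659954302
[374 117   7   7  36] [ 0.523  -0.2841  0.1167] 0.1250122458181272
[284 169   7   7  34] [ 0.4159 -0.1966  0.1155] 0.1241815232137703
[364 178   7   7  32] [ 0.4437 -0.3044  0.1151] 0.12292116350771326
```

View pics/w0.png

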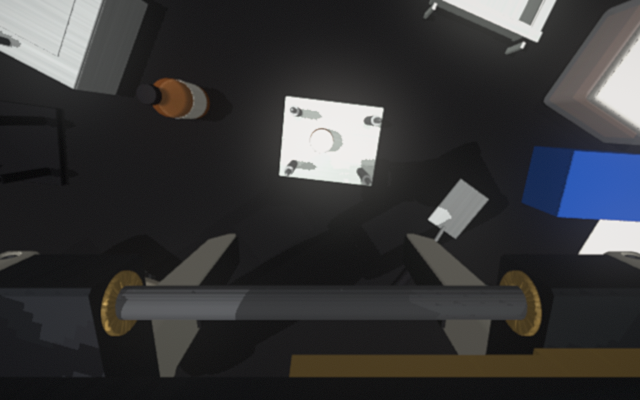

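The wrist view shows the stand at (331,141) with its pins at (295,110), (377,120), (287,172) and (367,181), and the bottle at (180,98). Top and wrist views agree on the stand: centre (0.470,-0.240), yaw about 14°. Next I'll hover over the lid handle.

Call:
move_arm(rows=[[[3,40,-10,0,0,0.1],[5,85,-20,0,0,0.2],[7,130,-30,0,0,0.3],[9,175,-40,0,0,0.4],[11,220,-50,0,0,0.5],[13,265,-60,0,0,0.6],[15,310,-70,0,0,0.7],[17,355,-85,0,0,0.8],[19,400,-100,0,0,0.9],[21,440,-125,0,0,1.0],[22,475,-149,0,0,1.068],[22,488,-149,0,0,1.068],[22,488,-149,0,0,1.068],[22,488,-149,0,0,1.068],[22,488,-149,0,0,1.068]]], grip=44)

```text
clock: 2.95
tcp_pos: [0.4525, 0.2454, 0.2319]
orientation: [-2.374, -2.057, -0.001]
contact_force: [-0.5, 0.6, 0.8]
gripper_width: 0.471
```

```bash
python3 - <<'E'
from h import *
s=st(); p,d,K,T=snap("wrist","w1")
R=Ro.from_rotvec(s["orientation"]).as_matrix(); print("tool y deg",np.degrees(np.arctan2(R[1,1],R[0,1])), R[:,2])
W=cloud(d,K,T)
L=(abs(W[...,2]-.0905)<.006)&(W[...,0]>.38)&(W[...,0]<.66)&(W[...,1]>.05)
print(cv2.minAreaRect((W[L][:,:2]*1000).astype(np.float32)))
h=(W[...,2]>0.115)&(W[...,2]<.14)&(W[...,0]>.4)&(W[...,0]<.5)&(W[...,1]>.15)&(W[...,1]<.34)
print(h.sum(), np.nanmedian(W[h],0),cv2.minAreaRect((W[h][:,:2]*1000).astype(np.float32)), W[h][:,2].max())
E
```

```text
t 2.95 tcp [0.4525 0.2454 0.2319] rv [-2.374e+00 -2.057e+00 -1.000e-03] q [ 0.397 -0.108  1.704  0.     1.545  0.54 ] F [-0.5  0.6  0.8] w 43.8
tool y deg -8.194125345281453 [ 2.13873706e-04  3.38788616e-04 -9.99999920e-01]
((514.2562866210938, 254.7449493408203), (238.55950927734375, 158.58657836914062), 82.2724380493164)
1067 [0.44885379 0.25092514 0.1300977 ] ((448.36505126953125, 248.20037841796875), (88.7606201171875, 10.008623123168945), 82.64701080322266) 0.13297542749608682
```

Call:
move_arm(rows=[[[-2,1,-40,0,0,0],[-2,1,-80,0,0,0],[-2,1,-110,0,0,0],[-2,1,-125,0,0,0],[-2,1,-125,0,0,0],[-2,1,-125,0,0,0]]])

```text
clock: 3.6
tcp_pos: [0.4514, 0.2464, 0.1085]
orientation: [2.375, 2.056, 0.003]
contact_force: [-0.1, -0.0, 1.4]
gripper_width: 0.47
```

Call:
move_arm(rows=[[[0,0,0,0,0,0],[0,0,0,0,0,0],[0,0,0,0,0,0],[0,0,0,0,0,0],[0,0,0,0,0,0]]], grip=0, newtons=12)

```text
clock: 4.1
tcp_pos: [0.449, 0.247, 0.1086]
orientation: [-2.372, -2.054, 0.002]
contact_force: [-12.0, 1.7, 11.7]
gripper_width: 0.1
```

```bash
python3 - <<'E'
from h import *
s=st(); print(s["moment"])
y=np.radians(-7.6)
r=np.hypot(135,40); a0=np.arctan2(40,135)
for f in np.arange(0.1,1.91,.09):
    dx=135-r*np.cos(a0+f); dz=r*np.sin(a0+f)-40
    print(round(f,2),"[%.0f,%.0f,%.0f,0,0,0],"%(dx*np.cos(y),dx*np.sin(y),dz))
E
```

```text
t 4.1 tcp [0.449  0.247  0.1086] rv [-2.372e+00 -2.054e+00  2.000e-03] q [ 0.401 -0.023  1.853  0.003  1.315  0.543] F [-12.    1.7  11.7] w 9.3
[0.09968447 1.89304597 0.09640536]
0.1 [5,-1,13,0,0,0],
0.19 [10,-1,25,0,0,0],
0.28 [16,-2,36,0,0,0],
0.37 [23,-3,46,0,0,0],
0.46 [32,-4,56,0,0,0],
0.55 [40,-5,65,0,0,0],
0.64 [50,-7,73,0,0,0],
0.73 [61,-8,80,0,0,0],
0.82 [72,-10,86,0,0,0],
0.91 [83,-11,91,0,0,0],
1.0 [95,-13,95,0,0,0],
1.09 [107,-14,98,0,0,0],
1.18 [120,-16,100,0,0,0],
1.27 [132,-18,101,0,0,0],
1.36 [145,-19,100,0,0,0],
1.45 [157,-21,99,0,0,0],
1.54 [169,-23,96,0,0,0],
1.63 [181,-24,92,0,0,0],
1.72 [193,-26,88,0,0,0],
1.81 [204,-27,82,0,0,0],
1.9 [215,-29,75,0,0,0],
```

Call:
move_arm(rows=[[[2,0,6,0,0,0],[5,-1,13,0,0,0],[10,-1,25,0,0,0],[16,-2,36,0,0,0],[23,-3,46,0,0,0],[32,-4,56,0,0,0],[40,-5,65,0,0,0],[50,-7,73,0,0,0],[61,-8,80,0,0,0],[72,-10,86,0,0,0],[83,-11,91,0,0,0],[95,-13,95,0,0,0],[95,-13,95,0,0,0],[95,-13,95,0,0,0]]])

```text
clock: 5.5
tcp_pos: [0.5451, 0.2338, 0.2056]
orientation: [-2.374, -2.054, -0.001]
contact_force: [-2.5, -0.7, 6.3]
gripper_width: 0.101
```

Call:
move_arm(rows=[[[12,-1,3,0,0,0],[24,-3,5,0,0,0],[36,-5,6,0,0,0],[49,-6,5,0,0,0],[61,-8,4,0,0,0],[73,-10,1,0,0,0],[85,-11,-3,0,0,0],[97,-13,-7,0,0,0],[108,-14,-13,0,0,0],[114,-15,-17,0,0,0],[114,-15,-17,0,0,0],[114,-15,-17,0,0,0]]])

```text
clock: 6.7
tcp_pos: [0.6593, 0.2184, 0.1888]
orientation: [-2.375, -2.054, -0.001]
contact_force: [1.0, -1.5, 0.3]
gripper_width: 0.103
```

Call:
move_arm(rows=[[[0,0,0,0,0,0],[0,0,0,0,0,0],[0,0,0,0,0,0]]], grip=18)

```text
clock: 7.0
tcp_pos: [0.659, 0.2187, 0.1891]
orientation: [-2.374, -2.055, -0.001]
contact_force: [1.1, 0.1, -0.2]
gripper_width: 0.193
```

Call:
move_arm(rows=[[[0,0,15,0,0,0],[0,0,35,0,0,0],[-5,0,65,0,0,0],[-30,0,100,0,0,0],[-70,0,120,0,0,0],[-110,0,130,0,0,0],[-150,0,130,0,0,0],[-190,0,130,0,0,0],[-230,0,120,0,0,0],[-230,0,120,0,0,0],[-230,0,120,0,0,0],[-230,0,120,0,0,0]]])

```text
clock: 8.2
tcp_pos: [0.43, 0.2189, 0.3106]
orientation: [-2.375, -2.055, -0.005]
contact_force: [0.1, -1.1, 0.4]
gripper_width: 0.195
```

```bash
python3 - <<'E'
from h import *
st(); p,d,K,T=snap("wrist","w2"); snap("top","top2")
E
```

```text
t 8.2 tcp [0.43   0.2189 0.3106] rv [-2.375 -2.055 -0.005] q [ 0.363 -0.213  1.656  0.002  1.695  0.508] F [ 0.1 -1.1  0.4] w 18.1
```

View pics/w2.png

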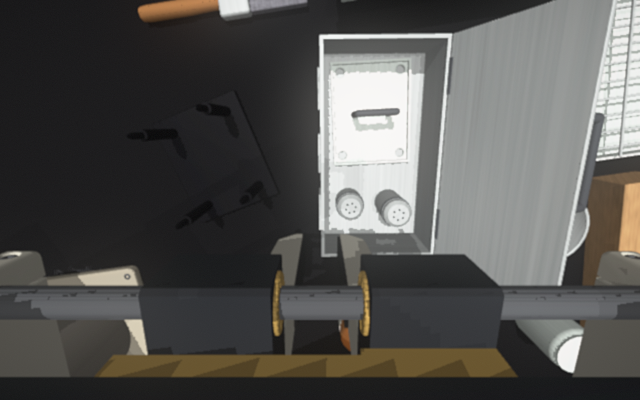

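The lid is fully open. The tray handle is at (376,112). There are two shakers, at (349,204) and (395,207). Depth will tell which one is tall.

```bash
python3 - <<'E'
from h import *
for f in("w2","top2"):
    p,d,K,T=load(f); W=cloud(d,K,T)
    c=np.array([.5114,.2383]); y=np.radians(-7.7); B=(W[...,:2]-c)@np.array([[np.cos(y),-np.sin(y)],[np.sin(y),np.cos(y)]])
    ins=(abs(B[...,0])<.066)&(abs(B[...,1])<.128)
    Z=W[...,2]
    def comp(m,nm,k=15):
        n,l,s,_=cv2.connectedComponentsWithStats(m.astype(np.uint8))
        for i in range(1,n):
            if s[i,4]>=k:
                P=W[l==i]; r=cv2.minAreaRect((P[:,:2]*1000).astype(np.float32))
                print(f,nm,s[i,4],"med",np.round(np.median(P,0)*1000,1),"rect",np.round(r[0],1),np.round(r[1],1),round(r[2],1),"box",np.round(np.median(B[l==i],0)*1000,1))
    comp(ins&(B[...,1]>0)&(Z>.052)&(Z<.085),"handle")
    comp(ins&(B[...,1]<0)&(Z>.07)&(Z<.09),"tall")
    comp(ins&(B[...,1]<-.03)&(Z>.044)&(Z<.058),"short")
    comp(ins&(B[...,1]>-.02)&(Z>.006)&(Z<.020),"tray",60)
E
```

```text
w2 handle 331 med [510.6 290.5  68.2] rect [511.4 290.5] [ 8.9 56.3] 84.6 box [-7.8 51.8]
w2 tall 607 med [522.4 159.9  78.6] rect [523.5 158.1] [35.9 36. ] 81.7 box [ 21.5 -76.4]
w2 short 539 med [463.9 170.   51.7] rect [464.1 168.4] [36.3 35.6] 81.5 box [-37.5 -74.5]
w2 short 77 med [513.6 173.8  51.5] rect [516.3 169.1] [36.1 12. ] 32.2 box [ 10.8 -63.1]
w2 tray 7507 med [512.3 297.5   9.8] rect [512.5 290.8] [143.8 115.5] 83.5 box [-6.4 58.8]
top2 tall 94 med [525.5 155.9  76.7] rect [525.7 156. ] [33.8 34.2] 88.8 box [ 26. -80.]
top2 short 84 med [465.4 166.5  50.2] rect [467.  166.3] [34.4 31. ] 89.1 box [-34.8 -76.4]
top2 tray 284 med [553.4 260.7  10.3] rect [518.3 291.7] [147.1 121.3] 82.0 box [33.6 28.8]
```

The tall shaker is the one near the hinge, at about (524,157) mm. The short one is at about (465,168). The tray centre is about (511.5,290.5), yaw about -6°.

Call:
move_arm(rows=[[[8,7,0,0,0,-0.14],[16,14,0,0,0,-0.28],[24,21,0,0,0,-0.42],[32,28,0,0,0,-0.56],[40,36,-10,0,0,-0.7],[48,43,-25,0,0,-0.84],[56,50,-40,0,0,-0.98],[64,57,-60,0,0,-1.12],[72,64,-90,0,0,-1.26],[81,72,-120,0,0,-1.4],[81,72,-150,0,0,-1.536],[81,72,-160,0,0,-1.536],[81,72,-160,0,0,-1.536],[81,72,-160,0,0,-1.536]]], grip=44)

```text
clock: 9.7
tcp_pos: [0.5122, 0.2909, 0.1514]
orientation: [-3.137, 0.168, -0.005]
contact_force: [0.1, -0.2, 1.0]
gripper_width: 0.475
```

```bash
python3 - <<'E'
from h import *
s=st(); p,d,K,T=snap("wrist","w3"); W=cloud(d,K,T)
R=Ro.from_rotvec(s["orientation"]).as_matrix(); print("tool y deg",np.degrees(np.arctan2(R[1,1],R[0,1])))
h=(W[...,2]>.055)&(W[...,2]<.08)&(abs(W[...,0]-.51)<.04)&(abs(W[...,1]-.29)<.03)
print(h.sum()); P=W[h]
if h.sum()>10: print(np.median(P,0),cv2.minAreaRect((P[:,:2]*1000).astype(np.float32)))
# holes: plate depth
cv2.imwrite("pics/w3v.png",p[:,:,::-1])
E
```

```text
t 9.7 tcp [0.5122 0.2909 0.1514] rv [-3.137  0.168 -0.005] q [ 4.310e-01  1.380e-01  1.604e+00 -2.000e-03  1.397e+00  2.109e+00] F [ 0.1 -0.2  1. ] w 44.1
tool y deg -96.1302015355398
702
[0.5142299  0.29065084 0.06809404] ((512.2106323242188, 290.7986755371094), (8.828217506408691, 56.367279052734375), 85.2242431640625)
```

View pics/w3v.png

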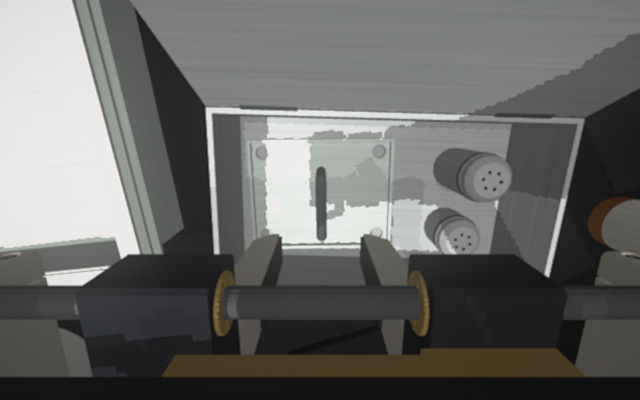

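The bar at (321,203) is centred between the fingers. I'll descend and grip.

Call:
move_arm(rows=[[[0,0,-35,0,0,0],[0,0,-70,0,0,0],[0,0,-95,0,0,0],[0,0,-106,0,0,0],[0,0,-106,0,0,0],[0,0,-106,0,0,0]]])

```text
clock: 10.35
tcp_pos: [0.5139, 0.2918, 0.0483]
orientation: [-3.135, 0.168, -0.012]
contact_force: [0.0, 0.1, -0.2]
gripper_width: 0.471
```

Call:
move_arm(rows=[[[0,0,0,0,0,0],[0,0,0,0,0,0],[0,0,0,0,0,0],[0,0,0,0,0,0],[0,0,0,0,0,0],[0,0,0,0,0,0]]], grip=0, newtons=30)

```text
clock: 10.95
tcp_pos: [0.5139, 0.2916, 0.0485]
orientation: [-3.135, 0.168, -0.012]
contact_force: [-0.5, -1.3, 1.9]
gripper_width: 0.088
```

Call:
move_arm(rows=[[[0,0,10,0,0,0],[0,0,25,0,0,0],[0,0,50,0,0,0],[0,0,85,0,0,0],[0,0,125,0,0,0],[0,0,165,0,0,0],[0,0,200,0,0,0],[0,0,220,0,0,0],[0,0,225,0,0,0],[0,0,225,0,0,0],[0,0,225,0,0,0]]])

```text
clock: 12.05
tcp_pos: [0.5132, 0.2913, 0.2718]
orientation: [-3.136, 0.168, -0.008]
contact_force: [0.4, 0.4, -4.0]
gripper_width: 0.088
```

```bash
python3 - <<'E'
from h import *
s=st(); p,d,K,T=snap("wrist","w4")
E
```

```text
t 12.05 tcp [0.5132 0.2913 0.2718] rv [-3.136  0.168 -0.008] q [ 4.310e-01  8.300e-02  1.443e+00 -2.000e-03  1.611e+00  2.108e+00] F [ 0.4  0.4 -4. ] w 8.1
```

View pics/w4.png

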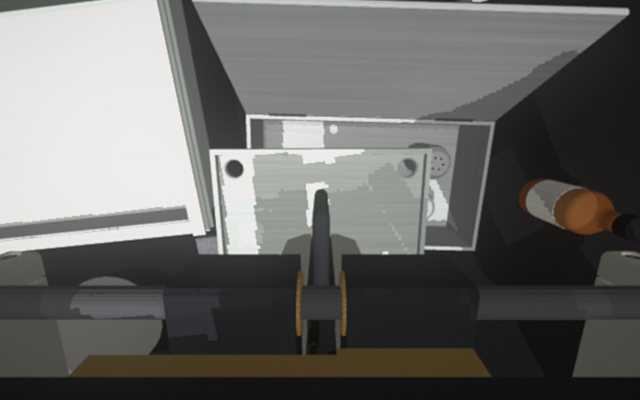

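Tray held (about 4 N). Its front holes show at (234,168) and (409,168). I'll measure them relative to the tool.

```bash
python3 - <<'E'
from h import *
s=telemetry.state(); tcp=np.array(s["tcp_pos"]); R=Ro.from_rotvec(s["orientation"]).as_matrix()
p,d,K,T=load("w4"); W=cloud(d,K,T); L=(W-tcp)@R  # tool coords
m=np.zeros(d.shape,bool); m[155:240,225:425]=1
P=L[m&(L[...,2]>.025)&(L[...,2]<.05)]; print("plate z med",np.median(P[:,2]))
A=np.c_[P[:,:2],np.ones(len(P))]
Q=P[abs(P[:,2]-np.median(P[:,2]))<.003]; co=np.linalg.lstsq(np.c_[Q[:,:2],np.ones(len(Q))],Q[:,2],rcond=None)[0]; print("plate plane",co)
g=cv2.cvtColor(p,cv2.COLOR_RGB2GRAY); H=[]
for (u,v) in((234,168),(409,168)):
    sub=g[v-15:v+16,u-15:u+16]; _,b=cv2.threshold(sub,0,255,cv2.THRESH_BINARY_INV+cv2.THRESH_OTSU)
    n,l,ss,c=cv2.connectedComponentsWithStats(b); i=l[15,15]; print(ss[i],c[i]+[u-15,v-15])
    uu,vv=c[i]+[u-15,v-15]
    r=T[:3,:3]@np.linalg.solve(K,[uu,vv,1.]); z=tcp[2]-np.median(Q[:,2])
    X=T[:3,3]+r*(z-T[2,3])/r[2]; H.append((X-tcp)@R); print("hole tool",np.round(H[-1]*1000,1),"world",np.round(X*1000,1))
H=np.array(H); v=H[1]-H[0]; print("dist",np.linalg.norm(v[:2])*1000,"ang tool",np.degrees(np.arctan2(v[1],v[0])))
yv=v[:2]/np.linalg.norm(v[:2]); xv=np.array([yv[1],-yv[0]]); xv*=np.sign(xv[0])
print("centre tool",(H.mean(0)[:2]-.042*xv)*1000)
# bar
b=(abs(L[...,1])<.012)&(abs(L[...,2]+.019)<.012); b[250:]=0
print(b.sum())
E
```

```text
plate z med 0.03864723791412913
plate plane [0.00581802 0.00067513 0.03853766]
[  6   7  18  18 251] [233.8247012  168.31075697]
hole tool [ 40.  -56.9  38.9] world [559.1 343.5 232.6]
[  9   6  14  18 159] [410.11320755 166.08176101]
hole tool [41.6 58.8 38.8] world [548.3 228.3 232.6]
dist 115.66121612453941 ang tool 89.23234222243305
centre tool [-1.18586012  1.5274095 ]
1078
```

Call:
move_arm(rows=[[[-2,-8,0,0,0,0.005],[-6,-24,0,0,0,0.015],[-12,-48,0,0,0,0.03],[-20,-80,0,0,0,0.05],[-30,-116,0,0,0,0.075],[-40,-154,0,0,0,0.1],[-50,-194,0,0,0,0.125],[-60,-234,0,0,0,0.15],[-70,-274,0,0,0,0.175],[-80,-314,0,0,0,0.2],[-90,-354,0,0,0,0.225],[-100,-394,0,0,0,0.25],[-110,-434,0,0,0,0.275],[-118,-470,0,0,0,0.3],[-126,-502,0,0,0,0.32],[-133,-527,0,0,0,0.335],[-137,-543,0,0,0,0.345],[-140,-552,0,0,0,0.351],[-140,-555,0,0,0,0.351],[-140,-555,0,0,0,0.351]]])

```text
clock: 14.1
tcp_pos: [0.3728, -0.2635, 0.2708]
orientation: [-3.116, -0.381, -0.006]
contact_force: [0.1, -0.0, -3.1]
gripper_width: 0.086
```

Call:
move_arm(rows=[[[0,0,-15,0,0,0],[0,0,-35,0,0,0],[0,0,-35,0,0,0],[0,0,-35,0,0,0],[0,0,-35,0,0,0],[0,0,-35,0,0,0]]])

```text
clock: 14.7
tcp_pos: [0.3734, -0.2636, 0.2369]
orientation: [-3.118, -0.382, -0.008]
contact_force: [0.4, 0.8, -3.1]
gripper_width: 0.085
```

```bash
python3 - <<'E'
from h import *
s=st(); p,d,K,T=snap("wrist","w5")
tcp=np.array(s["tcp_pos"]); R=Ro.from_rotvec(s["orientation"]).as_matrix()
print("tool y",np.degrees(np.arctan2(R[1,1],R[0,1])), R[:,2])
W=cloud(d,K,T); h=(W[...,2]>.097)&(W[...,2]<.15)&(abs(W[...,0]-.47)<.08)&(abs(W[...,1]+.24)<.09)
n,l,ss,c=cv2.connectedComponentsWithStats(h.astype(np.uint8))
for i in range(1,n):
    if ss[i,4]>10: P=W[l==i]; print(ss[i],np.round(np.median(P,0)*1000,1),"tool",np.round(np.median((P-tcp)@R,0)*1000,1))
E
```

```text
t 14.7 tcp [ 0.3734 -0.2636  0.2369] rv [-3.118 -0.382 -0.008] q [-0.731 -0.276  1.842  0.004  1.573  0.596] F [ 0.4  0.8 -3.1] w 7.9
tool y -76.02450295843498 [ 0.0048495   0.00118487 -0.99998754]
[249  31  14  16 130] [ 493.9 -177.5  114.3] tool [137.4 -54.4 123.3]
[382  30  13  16 129] [ 521.6 -284.7  114.5] tool [138.   56.3 123.1]
[378 133  12   9  82] [ 442.4 -304.3  116. ] tool [ 56.7  56.2 121.2]
[255 134  12   9  82] [ 415.2 -198.   115.7] tool [ 55.8 -53.6 121.4]
```

View pics/w5.png

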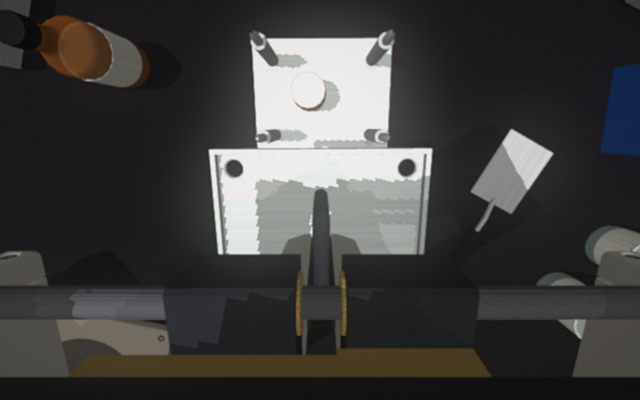

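Both tray holes are clear at (235,168) and (407,168). All four pins are visible ahead at (258,38), (388,37), (262,137) and (382,137). I'll compute the relative offset in the one camera frame.

```bash
python3 - <<'E'
from h import *
s=telemetry.state(); tcp=np.array(s["tcp_pos"]); R=Ro.from_rotvec(s["orientation"]).as_matrix()
p,d,K,T=load("w5"); W=cloud(d,K,T); L=(W-tcp)@R
m=np.zeros(d.shape,bool); m[155:240,225:425]=1
zp=np.median(L[m&(L[...,2]>.025)&(L[...,2]<.05)][:,2]); print("plate",zp)
g=cv2.cvtColor(p,cv2.COLOR_RGB2GRAY)
def tool(u,v,z):
    X=plane(K,T,u,v,z); return ((X-tcp)@R)[:2]*1000
H=[]
for (u,v) in((234,168),(406,168)):
    b=(g[v-15:v+16,u-15:u+16]<90).astype(np.uint8)
    n,l,ss,c=cv2.connectedComponentsWithStats(b); i=l[15,15]
    uu,vv=c[i]+[u-15,v-15]; H.append(tool(uu,vv,tcp[2]-zp)); print(ss[i],uu,vv,np.round(H[-1],1))
# pins: top-of-pin points z>.119
Z=W[...,2]; P=[]
for (u,v) in((258,38),(388,37),(262,137),(382,137)):
    w=np.zeros(d.shape,bool); w[max(v-15,0):v+15,u-15:u+15]=1
    k=w&(Z>.119)&(Z<.135); vu=np.argwhere(k); a=vu.mean(0); P.append(tool(a[1],a[0],.1235)); print(k.sum(),a,np.round(P[-1],1),Z[k].max())
H=np.array(H);P=np.array(P)
def ang(a,b): w=b-a; return np.degrees(np.arctan2(w[1],w[0]))
print("tray ang",ang(*H),"stand ang",ang(P[0],P[1]),ang(P[2],P[3]),"dist",np.linalg.norm(H[1]-H[0]),np.linalg.norm(P[1]-P[0]),np.linalg.norm(P[3]-P[2]))
a=np.radians(ang(*H)); yv=np.array([np.cos(a),np.sin(a)]);xv=np.array([yv[1],-yv[0]])
C=H.mean(0)-42*xv; S=P.mean(0); print("tray c",C,"stand c",S,"holes-far pins",(P[:2].mean(0)-H.mean(0)))
D=np.r_[S-C,0]; print("shift world mm",R@D)
E
```

```text
plate 0.03900597152756249
[  8   8  15  15 189] 234.0 168.0 [ 40.  -56.7]
[  8   7  16  16 194] 406.3298969072165 167.33505154639175 [40.5 56.3]
31 [ 34.25806452 252.77419355] [138.2 -54.9] 0.12499977285322816
33 [ 33.63636364 390.93939394] [138.7  56.8] 0.12667536079910696
26 [138.38461538 257.84615385] [ 55.7 -54.7] 0.1254512620595536
25 [137.64 386.32] [56.4 57.3] 0.12480374744184292
tray ang 89.7367573293267 stand ang 89.73718075987253 89.63613460612495 dist 113.07201130100762 111.6949194905087 112.0900879858707
tray c [-1.71058291 -0.00238177] stand c [97.23564881  1.14034924] holes-far pins [98.14025038  1.17742071]
shift world mm [96.29582209 22.77153232  0.48432519]
```

Call:
move_arm(rows=[[[10,2,0,0,0,0],[30,7,0,0,0,0],[55,13,0,0,0,0],[78,19,0,0,0,0],[92,22,0,0,0,0],[97,23,0,0,0,0],[97,23,-15,0,0,0],[97,23,-35,0,0,0],[97,23,-50,0,0,0],[97,23,-58,0,0,0],[97,23,-58,0,0,0],[97,23,-58,0,0,0],[97,23,-58,0,0,0]]])

```text
clock: 16.05
tcp_pos: [0.4708, -0.2411, 0.1799]
orientation: [3.118, 0.382, 0.01]
contact_force: [0.0, -0.4, -3.5]
gripper_width: 0.09
```

```bash
python3 - <<'E'
from h import *
s=st(); print(s["moment"]); p,d,K,T=snap("wrist","w6")
R=Ro.from_rotvec(s["orientation"]).as_matrix(); print(np.degrees(np.arctan2(R[1,1],R[0,1])),R[:,2])
q,*_=snap("side","s6")
a=cv2.resize(p[140:200,210:440],None,fx=3.4,fy=3.4,interpolation=cv2.INTER_CUBIC)
b=cv2.resize(q[110:230,300:420],None,fx=3.2,fy=3.2,interpolation=cv2.INTER_CUBIC)
out=np.zeros((600,800,3),np.uint8); out[:a.shape[0],:a.shape[1]]=a[:,:800]; out[210:210+b.shape[0],:b.shape[1]]=b
cv2.imwrite("pics/c6.png",out[:,:,::-1])
E
```

```text
t 16.05 tcp [ 0.4708 -0.2411  0.1799] rv [3.118 0.382 0.01 ] q [-0.573 -0.047  1.741  0.004  1.442  0.754] F [ 0.  -0.4 -3.5] w 8.3
[ 0.00757166 -0.04447949 -0.02317466]
-76.04385338714363 [ 6.35911748e-03  2.42224115e-04 -9.99979751e-01]
```

View pics/c6.png

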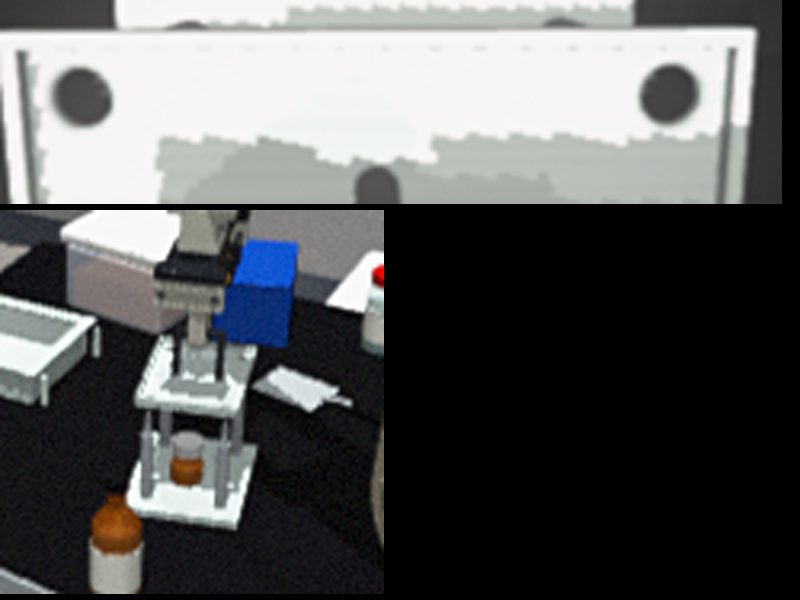

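Side view shows the tray level, right above the four posts. Lowering slowly and watching force.

Call:
move_arm(rows=[[[0,0,-4,0,0,0],[0,0,-8,0,0,0],[0,0,-12,0,0,0],[0,0,-15,0,0,0],[0,0,-15,0,0,0],[0,0,-15,0,0,0]]])

```text
clock: 16.75
tcp_pos: [0.4707, -0.241, 0.1646]
orientation: [3.118, 0.382, 0.009]
contact_force: [0.3, 0.6, -5.0]
gripper_width: 0.089
```

Call:
move_arm(rows=[[[0,0,-3,0,0,0],[0,0,-6,0,0,0],[0,0,-8,0,0,0],[0,0,-8,0,0,0],[0,0,-8,0,0,0]]])

```text
clock: 17.25
tcp_pos: [0.4707, -0.241, 0.1566]
orientation: [3.118, 0.382, 0.009]
contact_force: [-0.5, 0.2, -2.8]
gripper_width: 0.083
```

Call:
move_arm(rows=[[[0,0,-3,0,0,0],[0,0,-6,0,0,0],[0,0,-9,0,0,0],[0,0,-11,0,0,0],[0,0,-12,0,0,0],[0,0,-12,0,0,0],[0,0,-12,0,0,0]]])

```text
clock: 17.95
tcp_pos: [0.4707, -0.241, 0.1447]
orientation: [3.118, 0.382, 0.009]
contact_force: [0.7, 0.2, -3.4]
gripper_width: 0.086
```

```bash
python3 -c "
from h import *
s=st();print(s['moment'])"
```

```text
t 17.95 tcp [ 0.4707 -0.241   0.1447] rv [3.118 0.382 0.009] q [-0.573 -0.02   1.781  0.004  1.376  0.754] F [ 0.7  0.2 -3.4] w 8.0
[-0.01095403  0.00357852 -0.02533811]
```

Free so far, about 5 mm to go.

Call:
move_arm(rows=[[[0,0,-1,0,0,0],[0,0,-2,0,0,0],[0,0,-3,0,0,0],[0,0,-4,0,0,0],[0,0,-4,0,0,0],[0,0,-4,0,0,0]]])

```text
clock: 18.55
tcp_pos: [0.4707, -0.241, 0.1406]
orientation: [3.118, 0.382, 0.009]
contact_force: [0.2, 0.4, -3.7]
gripper_width: 0.086
```

Call:
move_arm(rows=[[[0,0,-1,0,0,0],[0,0,-1.5,0,0,0],[0,0,-1.5,0,0,0]]])

```text
clock: 18.85
tcp_pos: [0.4708, -0.241, 0.1394]
orientation: [3.118, 0.382, 0.009]
contact_force: [-1.2, 1.0, 0.1]
gripper_width: 0.085
```

Contact at exactly the predicted height. Release and rise.

Call:
move_arm(rows=[[[0,0,-0.5,0,0,0],[0,0,-0.5,0,0,0],[0,0,-0.5,0,0,0],[0,0,-0.5,0,0,0]]], grip=34)

```text
clock: 19.25
tcp_pos: [0.4709, -0.2412, 0.1391]
orientation: [3.118, 0.382, 0.01]
contact_force: [-0.5, 0.2, -0.1]
gripper_width: 0.355
```

Call:
move_arm(rows=[[[0,0,15,0,0,0],[0,0,40,0,0,0],[0,0,80,0,0,0],[0,0,120,0,0,0],[0,0,150,0,0,0],[0,0,170,0,0,0],[-20,-5,170,0,0,0],[-50,-12,170,0,0,0],[-80,-20,170,0,0,0],[-80,-20,170,0,0,0],[-80,-20,170,0,0,0],[-80,-20,170,0,0,0]]])

```text
clock: 20.45
tcp_pos: [0.3915, -0.2611, 0.3098]
orientation: [3.117, 0.382, 0.012]
contact_force: [0.0, -0.7, 0.2]
gripper_width: 0.367
```

```bash
python3 - <<'E'
from h import *
s=st(); p,d,K,T=snap("wrist","w7"); W=cloud(d,K,T); Z=W[...,2]
y=np.radians(14.1); B=(W[...,:2]-[.47,-.24])@np.array([[np.cos(y),-np.sin(y)],[np.sin(y),np.cos(y)]])
m=(abs(B[...,0])<.046)&(abs(B[...,1])<.062)&(Z>.09)&(Z<.107)
Q=np.c_[B[m],np.ones(m.sum())]; c=np.linalg.lstsq(Q,Z[m],rcond=None)[0]; print("plate fit slopes,z",c)
for sx in(-1,1):
  for sy in(-1,1):
    k=m&(abs(B[...,0]-sx*.042)<.014)&(abs(B[...,1]-sy*.045)<.012); print(sx,sy,k.sum(),np.median(Z[k]))
r=(Z>.09)&(Z<.12)&(abs(B[...,0])<.08)&(abs(B[...,1])<.09); print(cv2.minAreaRect((W[r][:,:2]*1000).astype(np.float32)))
h=(Z>.145)&(Z<.17)&(abs(B[...,0])<.05)&(abs(B[...,1])<.03); print("bar",np.median(W[h],0),cv2.minAreaRect((W[h][:,:2]*1000).astype(np.float32)))
a=cv2.resize(p[0:250,160:480],None,fx=2.4,fy=2.4); cv2.imwrite("pics/c7.png",a[:,:,::-1])
E
```

```text
t 20.45 tcp [ 0.3915 -0.2611  0.3098] rv [3.117 0.382 0.012] q [-0.701 -0.25   1.689  0.005  1.697  0.627] F [ 0.  -0.7  0.2] w 34.1
plate fit slopes,z [-0.00022067  0.00012609  0.10050304]
-1 -1 311 0.10051087232242667
-1 1 298 0.10049942139963572
1 -1 354 0.1005582984998474
1 1 343 0.10045416243552174
((468.76971435546875, -241.337158203125), (110.45165252685547, 140.2936553955078), 14.152484893798828)
bar [ 0.46930496 -0.24143142  0.1592683 ] ((468.6266174316406, -241.68798828125), (56.396514892578125, 7.986268997192383), 13.79145336151123)
```

View pics/c7.png

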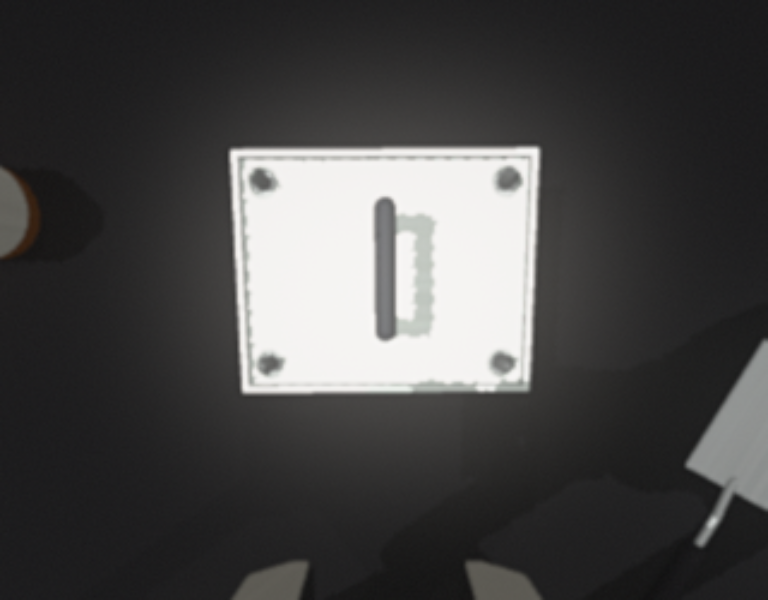

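Tray sits flat: the plate top is at 0.1005 at all four corners, and all four pins are through their holes in the crop at (263,180), (508,179), (270,363) and (502,363). Next, the tall shaker. I'll turn the tool so the camera faces away from the lid.

Call:
move_arm(rows=[[[4,18,0,0,0,0.14],[10,40,0,0,0,0.28],[16,62,0,0,0,0.42],[22,84,0,0,0,0.56],[30,108,0,0,0,0.7],[38,132,0,0,0,0.84],[46,156,0,0,0,0.98],[54,180,0,0,0,1.12],[62,204,0,0,0,1.26],[70,228,0,0,0,1.4],[78,252,0,0,0,1.54],[86,276,0,0,0,1.68],[94,300,0,0,0,1.82],[102,324,0,0,0,1.96],[110,348,0,0,0,2.1],[118,372,-10,0,0,2.24],[125,395,-25,0,0,2.38],[130,410,-40,0,0,2.52],[133,418,-60,0,0,2.66],[133,418,-60,0,0,2.763]]], grip=56)

```text
clock: 22.5
tcp_pos: [0.5232, 0.1589, 0.2456]
orientation: [-0.197, -3.123, -0.001]
contact_force: [-0.4, -0.2, -0.0]
gripper_width: 0.607
```

Call:
move_arm(rows=[[[0,0,0,0,0,0],[0,0,0,0,0,0],[0,0,0,0,0,0]]])

```text
clock: 22.8
tcp_pos: [0.5234, 0.1591, 0.2458]
orientation: [-0.201, -3.123, -0.002]
contact_force: [-0.2, -0.3, 0.5]
gripper_width: 0.602
```

```bash
python3 - <<'E'
from h import *
s=st(); p,d,K,T=snap("wrist","w8"); W=cloud(d,K,T); Z=W[...,2]
R=Ro.from_rotvec(s["orientation"]).as_matrix(); print(np.degrees(np.arctan2(R[1,1],R[0,1])),R[:,2])
for lo,hi,x,y,n in((.072,.086,.5245,.157,"tall"),(.045,.058,.465,.1675,"short")):
    k=(Z>lo)&(Z<hi)&(np.hypot(W[...,0]-x,W[...,1]-y)<.03); vu=np.argwhere(k)
    print(n,k.sum(),np.round(np.median(W[k],0)*1000,1) if k.sum() else "", cv2.minEnclosingCircle((W[k][:,:2]*1000).astype(np.float32)) if k.sum()>5 else "", vu.mean(0) if len(vu) else "")
q,dd,K,T=snap("top","top8"); W=cloud(dd,K,T);Z=W[...,2]
k=(Z>.07)&(Z<.09)&(np.hypot(W[...,0]-.5245,W[...,1]-.157)<.03); print("top",k.sum())
cv2.imwrite("pics/w8.png",p[:,:,::-1])
E
```

```text
t 22.8 tcp [0.5234 0.1591 0.2458] rv [-2.010e-01 -3.123e+00 -2.000e-03] q [ 0.198 -0.012  1.587  0.004  1.578 -1.244] F [-0.2 -0.3  0.5] w 55.9
82.64476459878014 [-0.01208454  0.00187496 -0.99992522]
tall 892 [523.1 157.3  78.9] ((524.5731811523438, 157.22613525390625), 18.920644760131836) [190.86098655 319.30156951]
short 868 [464.7 167.8  51.9] ((465.1836853027344, 167.8751983642578), 18.7965145111084) [134.27534562 321.9781106 ]
top 0
```

View pics/w8.png

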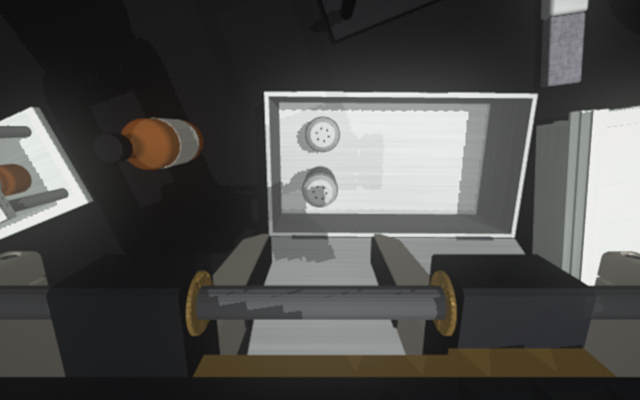

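The tall shaker is at (319,190), about 1–2 mm off the tool axis. The short one is at (322,134). Descending.

Call:
move_arm(rows=[[[1,-2,-40,0,-0.012,0],[1,-2,-80,0,-0.012,0],[1,-2,-115,0,-0.012,0],[1,-2,-145,0,-0.012,0],[1,-2,-170,0,-0.012,0],[1,-2,-190,0,-0.012,0],[1,-2,-205,0,-0.012,0],[1,-2,-213,0,-0.012,0],[1,-2,-213,0,-0.012,0],[1,-2,-213,0,-0.012,0]]])

```text
clock: 23.9
tcp_pos: [0.5253, 0.157, 0.0341]
orientation: [0.201, 3.134, 0.004]
contact_force: [-0.3, -0.0, 0.3]
gripper_width: 0.602
```

Call:
move_arm(rows=[[[0,0,0,0,0,0],[0,0,0,0,0,0],[0,0,0,0,0,0],[0,0,0,0,0,0],[0,0,0,0,0,0]]], grip=20, newtons=22)

```text
clock: 24.4
tcp_pos: [0.5262, 0.1572, 0.0351]
orientation: [0.201, 3.132, 0.004]
contact_force: [-0.1, -0.1, 6.5]
gripper_width: 0.427
```

```bash
python3 - <<'E'
from h import *
s=st();R=Ro.from_rotvec(s["orientation"]).as_matrix(); print(np.degrees(np.arctan2(R[1,1],R[0,1])),R[:,2])
E
```

```text
t 24.4 tcp [0.5262 0.1572 0.0351] rv [0.201 3.132 0.004] q [ 0.196  0.158  1.808  0.002  1.171 -1.248] F [-0.1 -0.1  6.5] w 39.7
82.66715406360545 [ 0.00367192  0.00255127 -0.99999   ]
```

Call:
move_arm(rows=[[[0,0,8,0,0,0],[0,0,25,0,0,0],[0,0,55,0,0,0],[0,0,95,0,0,0],[0,0,135,0,0,0],[0,0,175,0,0,0],[0,0,210,0,0,0],[0,0,230,0,0,0],[0,0,230,0,0,0],[0,0,230,0,0,0]]])

```text
clock: 25.4
tcp_pos: [0.5259, 0.1571, 0.2645]
orientation: [0.201, 3.132, 0.004]
contact_force: [-0.7, 0.7, -1.8]
gripper_width: 0.425
```

Call:
move_arm(rows=[[[-2,-8,0,0,0,-0.04],[-5,-24,0,0,0,-0.1],[-9,-48,0,0,0,-0.18],[-14,-76,0,0,0,-0.27],[-20,-106,0,0,0,-0.37],[-26,-136,0,0,0,-0.47],[-32,-166,0,0,0,-0.57],[-38,-196,0,0,0,-0.67],[-43,-226,0,0,0,-0.77],[-48,-256,0,0,0,-0.87],[-53,-284,0,0,0,-0.96],[-57,-310,0,0,0,-1.04],[-60,-332,0,0,0,-1.11],[-63,-348,0,0,0,-1.16],[-65,-358,0,0,0,-1.19],[-66,-363,0,0,0,-1.197],[-66,-363,-30,0,0,-1.197],[-66,-363,-60,0,0,-1.197],[-66,-363,-60,0,0,-1.197],[-66,-363,-60,0,0,-1.197]]])

```text
clock: 27.4
tcp_pos: [0.4595, -0.2052, 0.2042]
orientation: [1.93, 2.476, 0.001]
contact_force: [-0.1, 0.1, -1.4]
gripper_width: 0.427
```

```bash
python3 - <<'E'
from h import *
s=st();R=Ro.from_rotvec(s["orientation"]).as_matrix(); print(np.degrees(np.arctan2(R[1,1],R[0,1])),R[:,2])
p,d,K,T=snap("wrist","w9"); snap("side","s9")
W=cloud(d,K,T); L=(W-np.array(s["tcp_pos"]))@R
k=(abs(L[...,1])<.017)&(L[...,0]>.012)&(L[...,0]<.026)&(L[...,2]>-.03)&(L[...,2]<.03)
# camera-side flank of shaker: fit x vs z at |y|<3mm
k=k&(abs(L[...,1])<.004); P=L[k]; print(k.sum(), np.polyfit(P[:,2],P[:,0],1) if k.sum()>5 else "")
E
```

```text
t 27.4 tcp [ 0.4595 -0.2052  0.2042] rv [1.930e+00 2.476e+00 1.000e-03] q [-0.522 -0.129  1.774  0.     1.495 -0.768] F [-0.1  0.1 -1.4] w 39.7
14.124485615790157 [ 0.00186514 -0.00100282 -0.99999776]
449 [-0.00061653  0.0207746 ]
```

View pics/w9.png

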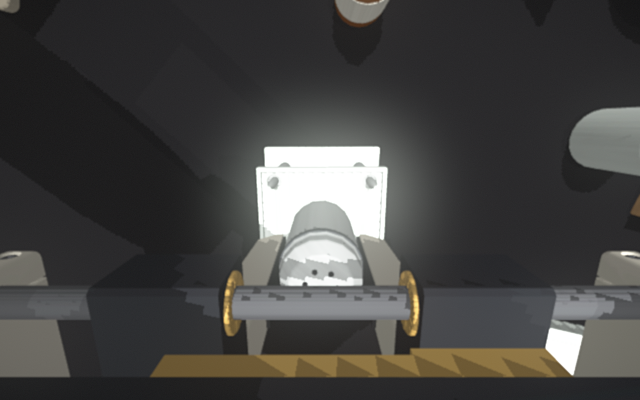

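The shaker is held upright (flank slope about 0), centred 38 mm from the handle, with holes and pins clear at (273,182) and (370,182). Lowering.

Call:
move_arm(rows=[[[0,0,-15,0,0,0],[0,0,-35,0,0,0],[0,0,-52,0,0,0],[0,0,-62,0,0,0],[0,0,-67,0,0,0],[0,0,-69,0,0,0],[0,0,-69,0,0,0],[0,0,-69,0,0,0]]])

```text
clock: 28.3
tcp_pos: [0.4612, -0.2063, 0.1382]
orientation: [1.927, 2.472, 0.002]
contact_force: [-0.8, 0.4, -1.2]
gripper_width: 0.423
```

Call:
move_arm(rows=[[[0,0,-1,0,0,0],[0,0,-2,0,0,0],[0,0,-3,0,0,0],[0,0,-3,0,0,0],[0,0,-3,0,0,0]]])

```text
clock: 28.8
tcp_pos: [0.4612, -0.2062, 0.1351]
orientation: [1.927, 2.472, 0.002]
contact_force: [0.4, -0.3, -1.7]
gripper_width: 0.422
```

Call:
move_arm(rows=[[[0,0,-1,0,0,0],[0,0,-2,0,0,0],[0,0,-3,0,0,0],[0,0,-3,0,0,0],[0,0,-3,0,0,0]]])

```text
clock: 29.3
tcp_pos: [0.4612, -0.2063, 0.1321]
orientation: [1.927, 2.472, 0.002]
contact_force: [0.8, 0.2, -1.7]
gripper_width: 0.426
```

Call:
move_arm(rows=[[[0,0,-0.5,0,0,0],[0,0,-1,0,0,0],[0,0,-1,0,0,0]]])

```text
clock: 29.6
tcp_pos: [0.4612, -0.2063, 0.1312]
orientation: [1.927, 2.472, 0.002]
contact_force: [0.0, -0.2, 0.0]
gripper_width: 0.425
```

Landed, the tray now carries the weight. Small further lower, then a gentle release and straight rise.

Call:
move_arm(rows=[[[0,0,-0.4,0,0,0],[0,0,-0.4,0,0,0]]])

```text
clock: 29.8
tcp_pos: [0.4613, -0.2064, 0.1311]
orientation: [1.927, 2.471, 0.002]
contact_force: [-1.1, 0.2, 3.0]
gripper_width: 0.427
```

Call:
move_arm(rows=[[[0,0,0,0,0,0],[0,0,0,0,0,0],[0,0,0,0,0,0],[0,0,0,0,0,0]]], grip=54)

```text
clock: 30.2
tcp_pos: [0.4613, -0.2064, 0.131]
orientation: [1.927, 2.471, 0.002]
contact_force: [0.1, -0.7, 0.7]
gripper_width: 0.579
```

Call:
move_arm(rows=[[[0,0,10,0,0,0],[0,0,25,0,0,0],[0,0,50,0,0,0],[0,0,85,0,0,0],[0,0,120,0,0,0],[0,0,150,0,0,0],[0,30,170,0,0,0],[-10,70,180,0,0,0],[-20,110,180,0,0,0],[-20,110,180,0,0,0],[-20,110,180,0,0,0],[-20,110,180,0,0,0]]])

```text
clock: 31.4
tcp_pos: [0.4415, -0.097, 0.3117]
orientation: [1.927, 2.47, 0.001]
contact_force: [0.3, -0.2, 0.4]
gripper_width: 0.579
```

```bash
python3 - <<'E'
from h import *
st(); q,*_=snap("side","s10")
p,d,K,T=snap("top","top10"); W=cloud(d,K,T); Z=W[...,2]
k=(Z>.16)&(Z<.185)&(abs(W[...,0]-.46)<.05)&(abs(W[...,1]+.2)<.06); print("shaker top view",k.sum(),np.median(W[k],0) if k.any() else "")
k=(Z>.07)&(Z<.3)&(W[...,0]>.56)&(W[...,0]<.70)&(W[...,1]>.1)&(W[...,1]<.36); print("lid max z",Z[k].max(),k.sum())
k=(Z>.044)&(Z<.058)&(np.hypot(W[...,0]-.465,W[...,1]-.1675)<.03); print("short",np.median(W[k],0),k.sum())
k=(Z>.095)&(Z<.106)&(abs(W[...,0]-.47)<.05)&(abs(W[...,1]+.24)<.06); P=W[k]; print("tray fit",np.linalg.lstsq(np.c_[P[:,:2],np.ones(len(P))],P[:,2],rcond=None)[0])
a=cv2.resize(q[90:340,150:480],None,fx=2.4,fy=2.4,interpolation=cv2.INTER_CUBIC); cv2.imwrite("pics/c10.png",a[:,:,::-1])
E
```

```text
t 31.4 tcp [ 0.4415 -0.097   0.3117] rv [1.927e+00 2.470e+00 1.000e-03] q [-0.328 -0.304  1.73  -0.002  1.707 -0.574] F [ 0.3 -0.2  0.4] w 53.9
shaker top view 0 
lid max z 0.22581248629226502 2280
short [0.46542981 0.1663458  0.05013391] 82
tray fit [-0.04965974  0.01686928  0.12977024]
```

View pics/c10.png

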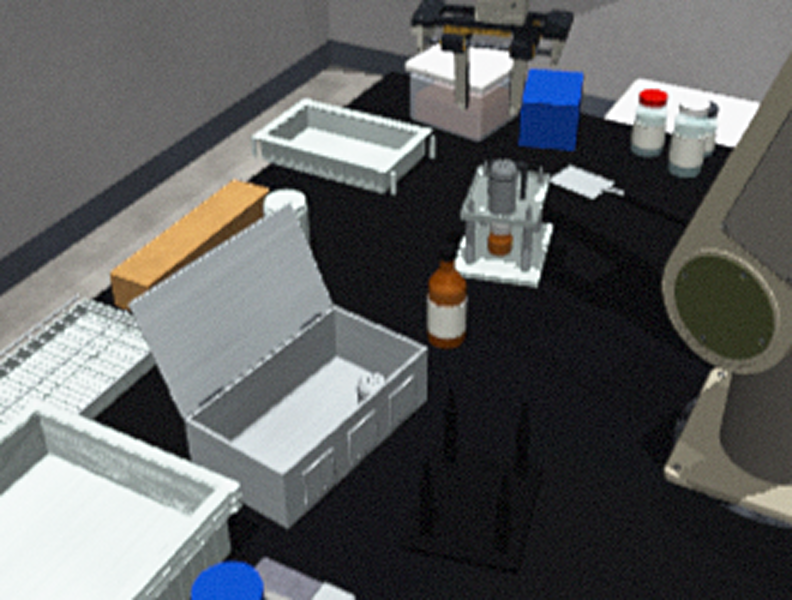

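The side view shows the lid open, the short shaker standing in the box, the tall shaker upright on the tray at (503,185), the bottle and tub in place. The arm hid the tray from the top camera, so its fit there means nothing. One check from side depth instead.

```bash
python3 - <<'E'
from h import *
p,d,K,T=load("s10"); W=cloud(d,K,T); Z=W[...,2]
y=np.radians(14.1); B=(W[...,:2]-[.4693,-.2412])@np.array([[np.cos(y),-np.sin(y)],[np.sin(y),np.cos(y)]])
m=(abs(B[...,0])<.05)&(abs(B[...,1])<.066)&(Z>.092)&(Z<.107)
print("plate",m.sum(),np.median(Z[m]),np.linalg.lstsq(np.c_[B[m],np.ones(m.sum())],Z[m],rcond=None)[0])
k=(np.hypot(B[...,0],B[...,1]-.038)<.03)&(Z>.12)&(Z<.19); P=W[k]
print("shaker",k.sum(),"top",P[:,2].max()); 
for a,b in((.12,.14),(.14,.16)): Q=B[k&(Z>a)&(Z<b)]; print(a,np.round(np.median(Q,0)*1000,1),np.round(np.ptp(Q,0)*1000,1))
print(workorder.sign_off())
E
```

```text
plate 294 0.10069921864196718 [0.00076268 0.00569767 0.1008818 ]
shaker 190 top 0.17811879924627216
0.12 [-4.3 53.7] [35.  23.6]
0.14 [-4.1 54.5] [36.6 24. ]
the job is handed in; nothing more can be done
None
```

The job is done and handed in at about 31 s of robot time, out of the 72 s allowed.

- **Lid:** I swung it over by its bar and let go near the stop, and it stays open by itself. Its top edge measures 226 mm above the table (225 at the stop).
- **Tray:** I lifted it out of the box and lowered it onto the stand. Contact came at the expected height with only small side force. The plate top measured 100.5 mm at all four corners, and all four pins show through their holes.
- **Tall shaker:** It stands on the tray about 38 mm from the handle. It landed with a few newtons and looks upright in the last side view. Its top measures 178 mm, about 3 mm above the expected 175. That is within the side view's noise, and the plate under it still reads 100.7 mm and level.
- **Short shaker:** It is still standing in the box where it was at the start.
- **Other things on the table:** In the last picture the bottle, tub and black look-alike stand as they did at the start. I did not measure the other bystanders again.

**Checks that failed:** The last top-camera check of the tray and tall shaker could not be used because the arm was in the way. I used the side camera's depth for them instead. I viewed 11 pictures, one over the budget of 10.

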